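# Sort the worktop: close the storage jar, biscuits to the tray

### The job

Clear the mixed handful in the middle of the worktop to where each thing belongs. The three closing parts go on the blue storage jar, centred, lying flat and in their proper order from the rim up: red rubber seal, blue lid with its white button up, brass band on top; the two loose biscuits go on the baking tray, each lying flat on a free part of the tray's floor. Leave the little ramekin and the copper star cutter where they are.

Things in the scene. Friction and masses are not known exactly. Their poses are not given: they have to be found in the camera images.
- seal: red rubber sealing ring lying flat, 62 mm outside diameter, 44 mm hole, 12 mm thick, 30 to 60 g; origin at the centre of its underside, z up. Loose; grip it across the outside.
- lid: blue round jar lid lying flat, 62 mm diameter, 14 mm thick, with a white button (32 mm diameter, 5 mm high) in the middle of its top, 19 mm high in all; origin at the centre of its underside, z up. Loose; grip it across the 62 mm disc.
- band: brass ring (the jar's closing band) lying flat, 62 mm outside diameter, 48 mm hole, 16 mm high; origin at the centre of its underside, z up. Loose; it rests on the lid, around the white button, and is not screwed.
- biscuit_a: loose round brown biscuit, 55 mm diameter, 10 mm thick, lying flat on the worktop; origin at the centre of its underside, z up. Either biscuit may take any free place on the tray.
- biscuit_b: the other loose round brown biscuit, same size and origin as biscuit_a.
- jar_rim (a point): centre of the flat rim (72 mm wide, 50 mm above the worktop) of the fixed, squat blue jar, 84 mm wide, white stripe near its foot; z up. A raised mouth (30 mm wide, 5 mm high, dark on top) stands up into the seal's hole. Stacked, the seal's underside is level with the rim, the lid's 12 mm, the band's 26 mm above it. Jar and tray stand one at the left, one at the right.
- tray: fixed grey baking tray, 208 mm along x, 303 mm along y; origin at its centre on the worktop, z up, y roughly towards the robot. Floor 2 mm thick; rim 12 mm high, inner faces at x = +-96, y = +-144 mm. Four biscuits (55 mm wide, 10 mm thick) are stuck on its far half at about x = +-50, y = -42 and -110 mm; the near half (y = -10 to 140 mm) is free for two side by side.
- ramekin: bystander: small white ramekin with dark content, 53 mm diameter, 31 mm high, loose; origin at the centre of its underside. Leave it in place.
- star_cutter: bystander: copper star-shaped biscuit cutter, 71 x 68 mm, 21 mm high, loose; origin at the centre of its underside. Leave it in place.

How it is judged:
By the outcome, as a careful person would: the job done as asked, in the order asked, and still so for the second after the job is handed in, with the robot touching nothing.
It also fails if it takes over 106 s, if anything falls off the work surface, if the arm or the gripper's body presses on something with over 40 N, if the wrist force passes 120 N, or if a joint passes its speed limit or range.

### The arm

A 6-joint arm with a two-finger parallel gripper is mounted at the origin on a cart in front of the work surface, level with it; the furniture and walls round the work are solid. World frame = base frame: x ahead of the robot, y to its left, z up, the work surface at z = 0. Lengths are in m, angles in rad, forces in N, time in s.
With the tool pointing down it reaches from about 0.275 to 0.85 m from the base axis. Payload 19 kg.
Tool frame: the origin (TCP) lies between the finger pads; the fingertips stand 22 mm ahead of it and the grasp point (between the pads) lies 3 mm ahead of it (env.tip_extent is the distance from the TCP to the fingertips, in m); z points along the fingers, y is the line along which they close (so a half turn about z gives the same grasp; the last joint's range is limited). The gripper opens to 85 mm and grips with 20 to 120 N. Pads are 22 mm wide; open, the fingers measure 114 mm over their backs; the gripper's body (76 mm by 85 mm) begins 54 mm behind the grasp point. The pads swing forward as they close: fully open they stand 13 mm farther back than shut.
Start: joints at [1.141, 0.15, 1.437, -0, 1.554, -0.134], TCP at [0.168, 0.55, 0.253] pointing down, gripper open.
Joint ranges: [-2.8, 2.8], [-0.68, 2.1], [0.12, 2.68], [-1.39, 4.53], [0.16, 2.79], [-2.81, 2.81]. Speed limits (rad/s): [1.89, 1.89, 2.22, 3.01, 3.01, 3.01].

### API

Orientations are given as a rotation vector (axis times angle).
In Python, from plant import telemetry, snapshot, camera_params, env, find_in, place_of gives the robot as it stands.
- The arm moves only by the shell command python3 -m pendant 'ROWS' [OPENING] [FORCE]. ROWS is a JSON object of lists of equal length, an entry for each row: "translation": the shift along the tool's x, y, z in mm, a list of three; "twist": the turn, a rotation vector about the tool's x, y, z in degrees, a list of three. In form: {"translation": [[x, y, z], ...], "twist": [[rx, ry, rz], ...]}. A call has 1 to 5 rows; each row is the pose to reach, as a shift and turn from the pose commanded when the call began, along the tool's axes at that moment; what a row does not reach only later rows make up. A row lasts 1/12 s, in which the tool goes at most 41.7 mm and 7.16 degrees, less where a joint would pass 70% of its speed; a pose out of reach is approached as far as the arm can. A call with a gripper value outside its range is refused whole. OPENING is the opening, from -1 (shut) to 1 (fully open), set as the call begins (- or left out, the last holds). The fingers move at their own pace and stop on an object; FORCE is the grip in N (left out, the last holds). Time passes only in rows, so rows that repeat a pose let the fingers close. It gives the time, the measured TCP pose, the force, the opening and the grip force at its end, in the units of the state.
- telemetry.sense(): the state, without advancing time (a new reading comes with each control period).
- snapshot(name): name is "scene" or "side" or "wrist"; returns the picture (384x512x3 uint8, red, green, blue); there is no depth.
- camera_params(name): a dict with "camera_matrix" (3x3 intrinsics, pixels), "R" (3x3) and "t" (3): a world point X has camera coordinates R X + t; the wrist camera has in their place "T_tool_cam" (4x4, takes a point from camera to tool coordinates, whose origin is the TCP and whose axes are the flange's). Camera axes: x right, y down, z forward; pixel columns grow to the right and rows downward; lengths in m; the calibration is good to about 2 mm. The wrist camera is an equidistant fisheye: a pixel r from the principal point sees the ray r / f radians off the axis. A picture is of the moment at which its call begins: read the wrist's pose just before it. camera_params takes no time and is no camera call.
- env.close_job(): hands the job in; it is judged then, once.
Trained networks look in the newest picture that a camera, given by its name, has taken for a name from the list of things; names that differ only in an ending like _2 or _b are one class to them, and where a whole thing is asked for, a point or a joint stands for the part that bears it (a point fixed in the world has none). Each returns a list of dicts, best first, with "confidence" (0 to 1); they miss things now and then, are a little off and sometimes report something else, mostly with a low value. They report only what shows in the picture. A call takes as long as a camera call.
- find_in(camera, target): "at" ([x, y, z] in m, in the coordinates of the camera as it stood for that picture, good to about 4 mm: the middle of the surface that is visible of it).
- place_of(camera, target): "at" ([x, y, z] in m, in the coordinates of the camera as it stood for that picture, good to about 4 mm: a listed point, or the origin of a listed thing).
The state is a dict: "time": time; "joint_pos": joint angles; "joint_velocities": joint speeds; "effort": joint torques, N m; "position": TCP position; "tool_rot": TCP orientation; "wrist_force": force on the tool from outside, world axes, zero at the start; "wrist_torque": the same for the moment, N m; "finger_gap": finger opening in m; "grasp_force": force on a finger pad.
Only numpy, scipy, OpenCV 4.12 (cv2) and the standard library are available. Lean on these libraries where they do the work, as an engineer would, in place of code of your own. Each camera call takes 0.05 s, during which the arm holds its last target. There are 200 camera calls.

## Working session

There is one attempt and no reset: what is moved stays moved. The work goes in short steps, Python scripts to look and compute and a shell command to move; the robot and the scene stay as the last step left them, time stands still between calls to the robot, and variables do not carry over. Pictures are saved under pics/ and viewed, at most 14 in all, crops included, and the job is handed in when it is done.

```bash
ls; mkdir -p pics; cat > h.py <<'E'
import numpy as np, cv2
from scipy.spatial.transform import Rotation as R
from plant import telemetry, snapshot, camera_params, env, find_in, place_of
def pose():
    s=telemetry.sense(); T=np.eye(4); T[:3,:3]=R.from_rotvec(s["tool_rot"]).as_matrix(); T[:3,3]=s["position"]; return T
def toworld(cam,p,T=None):
    c=camera_params(cam); p=np.array(p)
    if cam=="wrist": return (T@c["T_tool_cam"]@np.r_[p,1])[:3]
    return np.array(c["R"]).T@(p-np.array(c["t"]))
def save(cam,n):
    T=pose(); im=snapshot(cam); cv2.imwrite(f"pics/{n}.png",im[:,:,::-1]); return im,T
def look(cam,names,T=None,f=place_of,mn=.3):
    for n in names:
        for d in f(cam,n)[:4]:
            if d["confidence"]>mn: print(cam,n,round(d["confidence"],2),(toworld(cam,d["at"],T)*1000).round(0))
def go(x,y,z):
    "shift in tool axes (mm) to world TCP point (mm)"
    T=pose(); return (T[:3,:3].T@(np.array([x,y,z])-T[:3,3]*1000)).round(1)
E
python3 - <<'E'
from h import *
for c in ["scene","side"]:
    save(c,c+"0")
    look(c,["seal","lid","band","biscuit_a","jar_rim","tray","ramekin","star_cutter"])
s=telemetry.sense(); print(s["time"],s["tool_rot"],s["finger_gap"]); print(pose().round(3))
E
```

```text
pics
scene seal 0.74 [500. -94.   0.]
scene lid 0.84 [ 429. -146.    1.]
scene band 0.56 [417. 150.   2.]
scene biscuit_a 0.77 [462. -13.  -0.]
scene biscuit_a 0.52 [503. 350.  -0.]
scene jar_rim 0.93 [ 502. -337.   46.]
scene tray 0.63 [500. 348.   3.]
scene tray 0.5 [415. 151.   2.]
scene ramekin 0.96 [364.  20.  -3.]
scene star_cutter 0.71 [601. -28.  -1.]
scene star_cutter 0.64 [511. 110.   2.]
scene star_cutter 0.57 [ 430. -149.   -3.]
side seal 0.48 [496. -95.  -2.]
side biscuit_a 0.6 [457.  -8.  -2.]
side jar_rim 0.9 [ 503. -341.   52.]
side ramekin 0.82 [361.  22.  -2.]
side star_cutter 0.54 [598. -24.  -0.]
0.9 [-4.62863418e-01 -3.10726710e+00  1.38154304e-04] 0.08524727780719901
[[-0.957  0.291 -0.     0.168]
 [ 0.291  0.957 -0.     0.55 ]
 [ 0.    -0.    -1.     0.253]
 [ 0.     0.     0.     1.   ]]
```

View pics/scene0.png

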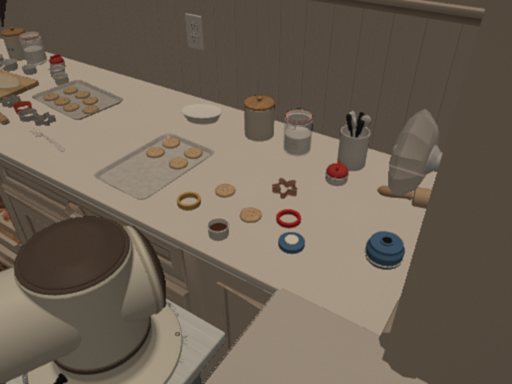

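View pics/side0.png

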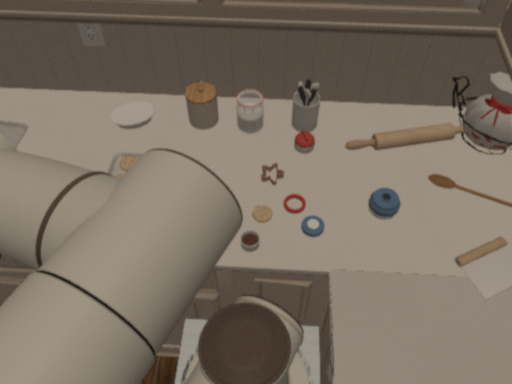

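```bash
python3 -c "
from plant import env; print(env.tip_extent)"
python3 -m pendant '{"translation":[[-140,-149,-20],[-140,-149,-20],[-140,-149,-20],[-140,-149,-20],[-140,-149,-20]],"twist":[[0,0,-7],[0,0,-14],[0,0,-16.9],[0,0,-16.9],[0,0,-16.9]]}' 1 40
python3 - <<'E'
from h import *
print(pose().round(3)); print(go(430,0,310), telemetry.sense()["joint_pos"])
E
```

```text
0.022
time: 1.32
position: [0.2576, 0.3664, 0.2733]
tool_rot: [-0.001, 3.141, 0.0]
wrist_force: [1.3, 0.0, -0.2]
finger_gap: 0.0852
grasp_force: 0.0
[[-1.    -0.     0.     0.258]
 [-0.     1.     0.     0.366]
 [-0.     0.    -1.     0.273]
 [ 0.     0.     0.     1.   ]]
[-172.3 -366.5  -36.7] [ 7.85828625e-01 -1.25076395e-01  1.67628952e+00 -1.40752437e-04
  1.59020279e+00 -7.85417419e-01]
```

```bash

python3 -m pendant '{"translation":[[-86,-183,-18],[-86,-183,-18],[-86,-183,-18],[-86,-183,-18],[-86,-183,-18]],"twist":[[0,0,0],[0,0,0],[0,0,0],[0,0,0],[0,0,0]]}' >/dev/null
python3 -m pendant '{"translation":[[-86,-183,-18],[-86,-183,-18],[-86,-183,-18],[-86,-183,-18],[-86,-183,-18]],"twist":[[0,0,0],[0,0,0],[0,0,0],[0,0,0],[0,0,0]]}' >/dev/null
python3 -m pendant '{"translation":[[0,0,0],[0,0,0]],"twist":[[0,0,0],[0,0,0]]}'
python3 - <<'E'
from h import *
im,T=save("wrist","w0"); print(T.round(3))
for f in (place_of,find_in):
  look("wrist",["seal","lid","band","biscuit_a","jar_rim","tray","ramekin","star_cutter"],T,f)
E
```

```text
time: 2.32
position: [0.4295, 0.0004, 0.309]
tool_rot: [-0.007, -3.141, 0.0]
wrist_force: [-0.2, 0.2, 0.3]
finger_gap: 0.0853
grasp_force: 0.0
[[-1.     0.004 -0.001  0.43 ]
 [ 0.004  1.    -0.     0.   ]
 [ 0.001 -0.    -1.     0.309]
 [ 0.     0.     0.     1.   ]]
wrist seal 0.95 [ 500. -100.   -1.]
wrist lid 0.66 [ 428. -147.   -1.]
wrist band 0.83 [419. 152.   6.]
wrist biscuit_a 0.79 [505. 110.   0.]
wrist biscuit_a 0.56 [463. -14.   4.]
wrist jar_rim 0.62 [ 502. -339.   48.]
wrist tray 0.86 [497. 351.   2.]
wrist tray 0.53 [599. -25.   4.]
wrist ramekin 0.74 [363.  20.   2.]
wrist star_cutter 0.91 [599. -26.   6.]
wrist seal 0.77 [499. -97.   9.]
wrist seal 0.66 [486. 344.   8.]
wrist lid 0.56 [ 424. -141.   14.]
wrist band 0.7 [421. 148.  21.]
wrist biscuit_a 0.94 [460.  -9.  12.]
wrist biscuit_a 0.58 [507. 108.   8.]
wrist jar_rim 0.71 [ 494. -321.   45.]
wrist tray 0.69 [486. 343.   3.]
wrist star_cutter 0.79 [603. -26.  16.]
wrist star_cutter 0.42 [366.  23.  23.]
```

View pics/w0.png

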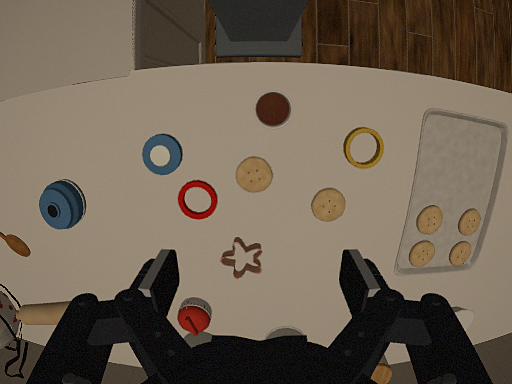

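```bash
cat >> h.py <<'E'
def ray(cam,uv,z,T=None):
    "pixel to world point (mm) on plane z (mm)"
    c=camera_params(cam); K=np.array(c["camera_matrix"]); a=(uv[0]-K[0,2])/K[0,0]; b=(uv[1]-K[1,2])/K[1,1]
    if cam=="wrist":
        r=np.hypot(a,b)+1e-12; d=np.array([a/r*np.sin(r),b/r*np.sin(r),np.cos(r)]); M=T@c["T_tool_cam"]; d=M[:3,:3]@d; o=M[:3,3]
    else:
        d=np.array(c["R"]).T@np.array([a,b,1]); o=-np.array(c["R"]).T@np.array(c["t"])
    return (o+d*(z/1000-o[2])/d[2])[:2]*1000
def blob(im,uv,z,T,w=24,cam="wrist",bg=None):
    "centre of the thing around pixel uv, told from the bright worktop by saturation; z mid-height mm"
    u,v=uv; S=cv2.cvtColor(im,cv2.COLOR_RGB2HSV)[v-w:v+w,u-w:u+w,1]
    m=cv2.threshold(S,0,255,cv2.THRESH_OTSU)[1]
    cs=cv2.findContours(m,cv2.RETR_EXTERNAL,cv2.CHAIN_APPROX_NONE)[0]
    c=cv2.convexHull(max(cs,key=cv2.contourArea)); (x,y),ax,_=cv2.fitEllipse(c)
    p=np.array([x+u-w,y+v-w]); return p.round(1),np.round(ax,1),ray(cam,p,z,T).round(1)
E
cat > m.py <<'E'
from h import *
im=cv2.imread("pics/w0.png")[:,:,::-1].copy()
T=np.eye(4);T[:3,:3]=R.from_rotvec([-0.007,-3.141,0]).as_matrix();T[:3,3]=[.4297,.0003,.309]
for n,uv,z in [("seal",(198,200),6),("lid",(162,154),7),("band",(364,148),8),("bA",(254,175),5),("bB",(328,204),5),("ram",(273,109),15)]:
    print(n,blob(im,uv,z,T))
print("jarmouth",ray("wrist",(53,211),55,T))
for uv in [(430,111),(507,124),(470,268),(398,272)]: print("tray corner",ray("wrist",uv,12,T))
for uv in [(430,220),(470,222),(422,254),(460,253)]: print("tb",ray("wrist",uv,12,T))
E
python3 m.py
```

```text
seal (array([197.1, 199.5]), array([37.9, 39.3]), array([499.6, -95. ]))
lid (array([161.9, 153.8]), array([39.2, 40.2]), array([ 426.5, -144.9]))
band (array([363.2, 147.3]), array([39.7, 40.9]), array([417.5, 156.4]))
bA (array([253.8, 174.3]), array([35.2, 36.2]), array([460.7,  -7.4]))
bB (array([327.9, 204.5]), array([32.2, 34.4]), array([509.2, 107.5]))
ram (array([272.3, 108.6]), array([32.2, 32.4]), array([363.7,  19.1]))
jarmouth [ 502.267075  -336.8808274]
tray corner [353.82027595 267.23225195]
tray corner [356.47828519 453.09787327]
tray corner [652.72115604 435.7985851 ]
tray corner [640.84869003 253.68961126]
tb [538.25219828 297.48987054]
tb [546.57564178 396.77118102]
tb [606.07645559 297.10930506]
tb [612.65496536 392.3600912 ]
```

```bash

python3 -m pendant '{"translation":[[-35,-48,125],[-70,-96,190],[-70.6,-96.5,249],[-70.6,-96.5,249],[-70.6,-96.5,249]],"twist":[[0,0,0],[0,0,0],[0,0,0],[0,0,0],[0,0,0]]}' >/dev/null
python3 -m pendant '{"translation":[[0,0,55],[0,0,55],[0,0,55]],"twist":[[0,0,0],[0,0,0],[0,0,0]]}' 
python3 - <<'E'
from h import *
print(go(499.7,-96,60),go(499.7,-96,24))
im,T=save("wrist","w1"); print(T.round(3))
look("wrist",["seal"],T)
E
```

```text
time: 3.83
position: [0.4813, -0.0719, 0.0639]
tool_rot: [-0.002, -3.135, -0.003]
wrist_force: [-0.1, 0.1, 1.1]
finger_gap: 0.0855
grasp_force: 0.0
[-18.5 -24.1   3.7] [-18.7 -24.2  39.7]
[[-1.     0.001 -0.006  0.481]
 [ 0.001  1.     0.002 -0.072]
 [ 0.006  0.002 -1.     0.064]
 [ 0.     0.     0.     1.   ]]
```

View pics/w1.png

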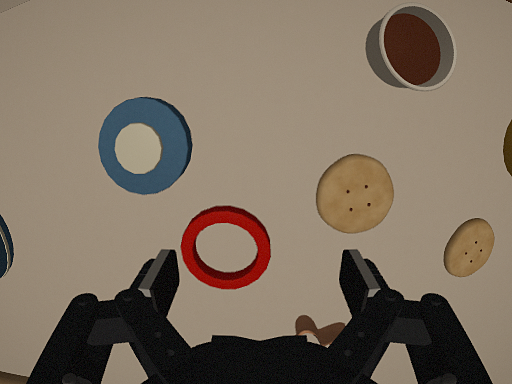

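```bash

python3 - <<'E'
from h import *
im=cv2.imread("pics/w1.png")[:,:,::-1].copy(); T=pose()
p=blob(im,(226,247),6,T,w=50); print(p)
print(blob(im,(145,145),7,T,w=58),blob(im,(355,193),5,T,w=50))
print(go(*p[2],24))
E
```

```text
(array([225.8, 247.3]), array([82.6, 90.1]), array([502.9, -95.8]))
(array([144.7, 144.7]), array([92.8, 97. ]), array([ 429. , -146.6])) (array([354.2, 193.6]), array([75.3, 80.9]), array([463.3,  -7.7]))
[-19.5 -23.5  44.2]
```

```bash

python3 -m pendant '{"translation":[[-20,-24,0],[-20,-24,0],[-20,-24,0]],"twist":[[0,0,0],[0,0,0],[0,0,0]]}' 
python3 - <<'E'
from h import *
print(pose().round(4)); print(go(501.5,-96,24),telemetry.sense()["time"])
E
```

```text
time: 4.18
position: [0.5046, -0.0971, 0.0697]
tool_rot: [0.002, 3.139, -0.002]
wrist_force: [-0.0, -0.7, -0.0]
finger_gap: 0.0855
grasp_force: 0.0
[[-1.      0.0015  0.003   0.5046]
 [ 0.0015  1.     -0.0013 -0.0971]
 [-0.003  -0.0012 -1.      0.0697]
 [ 0.      0.      0.      1.    ]]
[ 3.2  1.1 45.6] 4.1833
```

```bash

python3 -m pendant '{"translation":[[3,1,30],[3,1,44],[3,1,46],[3,1,46]],"twist":[[0,0,0],[0,0,0],[0,0,0],[0,0,0]]}' 
python3 -m pendant '{"translation":[[0,0,0],[0,0,0],[0,0,0],[0,0,0]],"twist":[[0,0,0],[0,0,0],[0,0,0],[0,0,0]]}' 0 40
python3 -m pendant '{"translation":[[0,0,0],[0,0,0]],"twist":[[0,0,0],[0,0,0]]}' -1 40
python3 -c "
from h import *
save('wrist','w2'); print(pose().round(4))"
```

```text
time: 4.52
position: [0.5001, -0.0949, 0.0223]
tool_rot: [-0.001, -3.142, 0.0]
wrist_force: [0.0, -0.1, 0.1]
finger_gap: 0.0857
grasp_force: 0.0
time: 4.85
position: [0.5011, -0.0954, 0.0236]
tool_rot: [0.001, 3.139, -0.001]
wrist_force: [-3.3, 1.7, 14.2]
finger_gap: 0.059
grasp_force: 39.5
time: 5.02
position: [0.5011, -0.0954, 0.0236]
tool_rot: [0.001, 3.139, -0.001]
wrist_force: [-3.3, 1.0, 15.0]
finger_gap: 0.0596
grasp_force: 39.5
[[-1.000e+00  9.000e-04  2.500e-03  5.011e-01]
 [ 9.000e-04  1.000e+00 -8.000e-04 -9.540e-02]
 [-2.500e-03 -8.000e-04 -1.000e+00  2.360e-02]
 [ 0.000e+00  0.000e+00  0.000e+00  1.000e+00]]
```

View pics/w2.png

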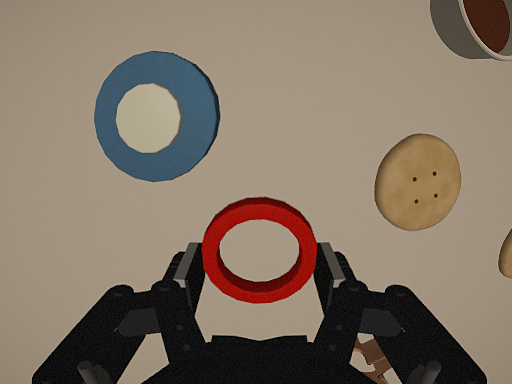

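```bash

python3 - <<'E'
from h import *
im=cv2.imread("pics/w2.png")[:,:,::-1].copy(); T=pose()
print(blob(im,(260,250),12,T,w=59)); print(ray("wrist",(260,249),6,T),ray("wrist",(260,222+25),0,T))
print(blob(im,(157,116),7,T,w=70),blob(im,(418,182),5,T,w=50))
E
python3 -m pendant '{"translation":[[0,0,-30],[0,0,-70],[0,-35,-90],[0,-75,-90],[0,-115,-90]],"twist":[[0,0,0],[0,0,0],[0,0,0],[0,0,0],[0,0,0]]}' 
python3 -m pendant '{"translation":[[0,-40,0],[0,-80,0],[0,-110,0],[0,-127,0],[0,-127,0]],"twist":[[0,0,0],[0,0,0],[0,0,0],[0,0,0],[0,0,0]]}' 
python3 - <<'E'
from h import *
im,T=save("wrist","w3"); print(T.round(4))
look("wrist",["jar_rim","seal"],T)
save("side","s3");look("side",["jar_rim","seal"])
save("scene","c3");look("scene",["jar_rim","seal"])
print(pose().round(4)[:3,3])
E
```

```text
(array([258.8, 250.4]), array([105.8, 117.9]), array([494.1, -95.7]))
[496.72898931 -95.04791179] [498.84360288 -95.02556865]
(array([156.4, 115.7]), array([124.6, 130.1]), array([ 425.9, -144.5])) (array([417.5, 182.2]), array([84.1, 98.8]), array([459.4,  -9.6]))
time: 5.48
position: [0.5009, -0.2116, 0.1147]
tool_rot: [-0.002, 3.137, -0.004]
wrist_force: [0.6, -0.6, -0.7]
finger_gap: 0.0589
grasp_force: 43.4
time: 5.9
position: [0.4997, -0.3404, 0.1122]
tool_rot: [0.005, 3.141, -0.002]
wrist_force: [-0.1, 0.1, -0.7]
finger_gap: 0.0591
grasp_force: 43.4
[[-1.000e+00  3.500e-03  6.000e-04  4.997e-01]
 [ 3.500e-03  1.000e+00 -1.300e-03 -3.404e-01]
 [-6.000e-04 -1.200e-03 -1.000e+00  1.122e-01]
 [ 0.000e+00  0.000e+00  0.000e+00  1.000e+00]]
wrist jar_rim 0.71 [ 502. -340.   49.]
wrist seal 0.54 [ 428. -146.    3.]
side jar_rim 0.83 [ 501. -340.   50.]
side seal 0.68 [ 495. -333.   88.]
scene jar_rim 0.64 [508. 112.  -1.]
scene jar_rim 0.6 [ 500. -339.   46.]
scene seal 0.56 [ 500. -337.   89.]
[ 0.5002 -0.3365  0.1119]
```

View pics/w3.png

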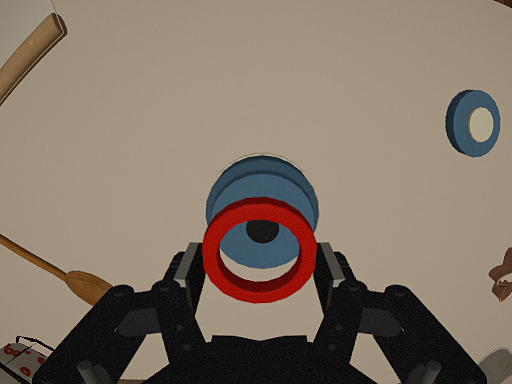

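```bash

python3 -m pendant '{"translation":[[-1,-2,20],[-1,-2,29],[-1,-2,29],[-1,-2,29]],"twist":[[0,0,0],[0,0,0],[0,0,0],[0,0,0]]}' 
python3 - <<'E'
from h import *
im,T=save("wrist","w4"); print(T.round(4)[:3])
cv2.imwrite("pics/w4c.png",cv2.resize(im[170:330,170:350,::-1],None,fx=4,fy=3.7,interpolation=cv2.INTER_CUBIC)[:592])
E
```

```text
time: 6.68
position: [0.5008, -0.3388, 0.0823]
tool_rot: [-0.001, -3.141, -0.001]
wrist_force: [0.0, -0.3, -0.2]
finger_gap: 0.059
grasp_force: 43.4
[[-1.000e+00  7.000e-04 -1.000e-03  5.008e-01]
 [ 7.000e-04  1.000e+00  8.000e-04 -3.388e-01]
 [ 1.000e-03  8.000e-04 -1.000e+00  8.230e-02]]
```

View pics/w4c.png

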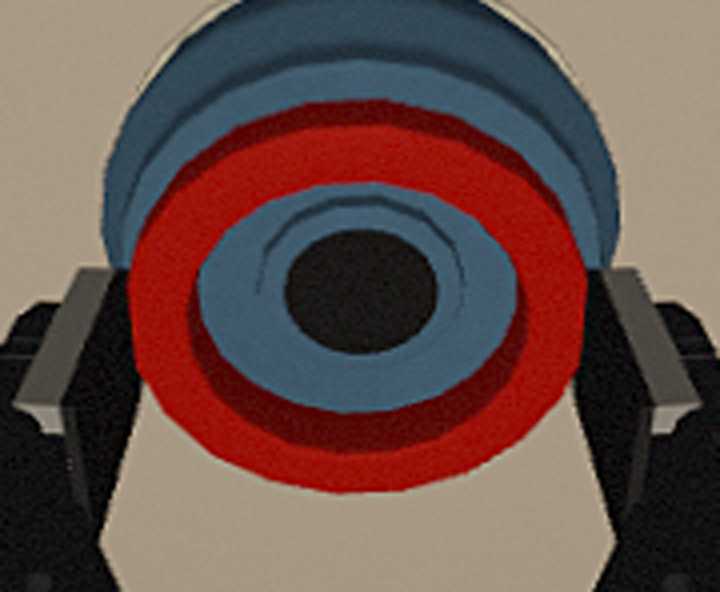

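```bash

python3 - <<'E'
from h import *
T=pose(); r=lambda X,Y,z:ray("wrist",(170+X/4,170+Y/3.7),z,T).round(1)
for z in (69,70.7,72): print(z,"outer",r(358,125,z),r(358,493,z),r(130,300,z),r(587,300,z),"hole",r(358,182,z),r(358,452,z))
print("mouth",r(361,229,55),r(361,354,55),r(285,291,55),r(438,291,55))
E
```

```text
69 outer [ 469.4 -339. ] [ 531.2 -339. ] [ 496.2 -369.1] [ 496.3 -308.8] hole [ 477.6 -339. ] [ 522.9 -339. ]
70.7 outer [ 468.8 -339. ] [ 529.8 -339. ] [ 495.2 -368.7] [ 495.3 -309.1] hole [ 476.9 -339. ] [ 521.6 -339. ]
72 outer [ 468.3 -339. ] [ 528.7 -339. ] [ 494.5 -368.4] [ 494.6 -309.4] hole [ 476.3 -339. ] [ 520.6 -339. ]
mouth [ 491.5 -338.6] [ 513.8 -338.5] [ 502.2 -349.4] [ 502.3 -327.5]
```

```bash

python3 -m pendant '{"translation":[[-2.5,0.5,0],[-2.5,0.5,5],[-2.5,0.5,8],[-2.5,0.5,8]],"twist":[[0,0,0],[0,0,0],[0,0,0],[0,0,0]]}' 
python3 -m pendant '{"translation":[[0,0,0],[0,0,0],[0,0,0]],"twist":[[0,0,0],[0,0,0],[0,0,0]]}' 1
python3 -m pendant '{"translation":[[0,0,-30],[0,0,-50],[0,0,-50]],"twist":[[0,0,0],[0,0,0],[0,0,0]]}' 
python3 - <<'E'
from h import *
im,T=save("wrist","w5"); print(T.round(4)[:3])
cv2.imwrite("pics/w5c.png",cv2.resize(im[170:330,170:350,::-1],None,fx=4,fy=3.7,interpolation=cv2.INTER_CUBIC)[:592])
E
```

```text
time: 7.07
position: [0.5033, -0.3385, 0.074]
tool_rot: [-0.001, -3.141, -0.0]
wrist_force: [-0.2, -0.0, -0.6]
finger_gap: 0.059
grasp_force: 43.4
time: 7.32
position: [0.5035, -0.3387, 0.0748]
tool_rot: [0.001, 3.142, -0.0]
wrist_force: [0.0, -0.9, -0.0]
finger_gap: 0.0857
grasp_force: 0.0
time: 7.57
position: [0.5047, -0.3398, 0.1291]
tool_rot: [0.001, 3.137, -0.006]
wrist_force: [0.0, -0.4, 0.4]
finger_gap: 0.0854
grasp_force: 0.0
[[-1.000e+00  8.000e-04  4.300e-03  5.047e-01]
 [ 8.000e-04  1.000e+00 -3.900e-03 -3.398e-01]
 [-4.300e-03 -3.900e-03 -1.000e+00  1.291e-01]]
```

View pics/w5c.png

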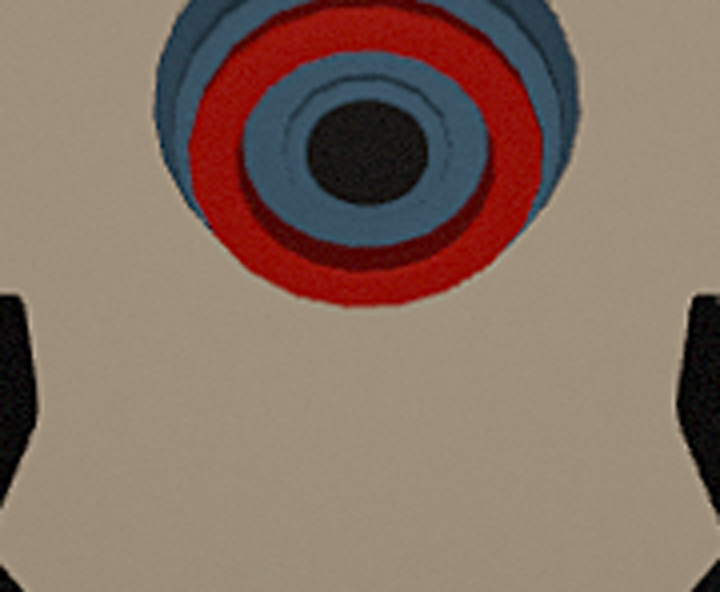

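```bash

python3 - <<'E'
from h import *
T=pose(); r=lambda X,Y,z:ray("wrist",(170+X/4,170+Y/3.7),z,T).round(1)
print("seal",r(366,8,62),r(366,308,62),r(189,150,62),r(543,150,62),"mouth",r(367,99,55),r(367,207,55))
E
python3 -m pendant '{"translation":[[14,36,0],[28,72,0],[42,108,0],[57,144,0],[70,178,0]],"twist":[[0,0,0],[0,0,0],[0,0,0],[0,0,0],[0,0,0]]}' >/dev/null
python3 -m pendant '{"translation":[[7,16,25],[7,16,60],[7,16,60],[7,16,60]],"twist":[[0,0,0],[0,0,0],[0,0,0],[0,0,0]]}' 
python3 - <<'E'
from h import *
print(pose().round(4)[:3]); print(go(427.5,-146,26),telemetry.sense()["time"])
E
```

```text
seal [ 470.2 -338. ] [ 530.2 -337.9] [ 497. -368.] [ 497.  -307.8] mouth [ 489.5 -337.8] [ 511.7 -337.7]
time: 8.37
position: [0.4259, -0.1443, 0.0639]
tool_rot: [-0.001, -3.139, -0.002]
wrist_force: [0.4, -1.2, 1.2]
finger_gap: 0.0853
grasp_force: 0.0
[[-1.000e+00  6.000e-04 -2.900e-03  4.259e-01]
 [ 6.000e-04  1.000e+00  1.400e-03 -1.443e-01]
 [ 2.900e-03  1.400e-03 -1.000e+00  6.390e-02]]
[-1.7 -1.8 37.9] 8.3667
```

```bash

python3 -m pendant '{"translation":[[0,0,0],[0,0,0]],"twist":[[0,0,0],[0,0,0]]}' >/dev/null
python3 - <<'E'
from h import *
im,T=save("wrist","w6"); print(T.round(4)[:3]); print(go(427.5,-146,26))
look("wrist",["lid"],T)
S=cv2.inRange(im,np.array([0,0,60],np.uint8),np.array([70,255,255],np.uint8))
cv2.imwrite("pics/w6c.png",im[:,:,::-1])
E
```

```text
[[-1.000e+00  1.400e-03  1.400e-03  4.275e-01]
 [ 1.400e-03  1.000e+00 -9.000e-04 -1.455e-01]
 [-1.400e-03 -9.000e-04 -1.000e+00  6.610e-02]]
[-0.  -0.5 40. ]
wrist lid 0.72 [ 427. -143.   -2.]
```

View pics/w6.png

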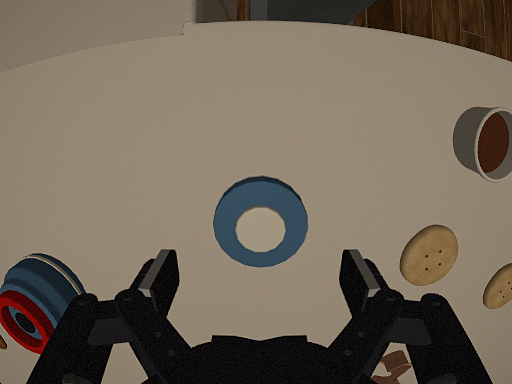

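```bash

python3 - <<'E'
from h import *
im=cv2.imread("pics/w6.png")[:,:,::-1].copy(); T=pose()
for uv in [(260,266)]: print(ray("wrist",uv,14,T)-[31,0])
print(ray("wrist",(214,224),14,T),ray("wrist",(308,224),14,T))
E
python3 -m pendant '{"translation":[[0,-0.5,25],[0,-0.5,38],[0,-0.5,40],[0,-0.5,40]],"twist":[[0,0,0],[0,0,0],[0,0,0],[0,0,0]]}' 
python3 -m pendant '{"translation":[[0,0,0],[0,0,0],[0,0,0],[0,0,0]],"twist":[[0,0,0],[0,0,0],[0,0,0],[0,0,0]]}' -1 40
python3 -m pendant '{"translation":[[0,0,-30],[0,0,-70],[-15,-30,-90],[-30,-65,-90],[-45,-100,-90]],"twist":[[0,0,0],[0,0,0],[0,0,0],[0,0,0],[0,0,0]]}' 
python3 -m pendant '{"translation":[[-15,-35,0],[-25,-70,0],[-31,-86,0],[-31,-92,0],[-31,-92,0]],"twist":[[0,0,0],[0,0,0],[0,0,0],[0,0,0],[0,0,0]]}' 
python3 -m pendant '{"translation":[[0,0,0],[0,0,0]],"twist":[[0,0,0],[0,0,0]]}' >/dev/null
python3 - <<'E'
from h import *
print(pose().round(4)[:3]); print(go(503.5,-338.6,93),telemetry.sense()["time"])
E
```

```text
[ 424.69183568 -144.89999245]
[ 423.96509126 -174.5280653 ] [ 424.08463478 -113.93370903]
time: 8.97
position: [0.4266, -0.1453, 0.0247]
tool_rot: [-0.002, -3.141, -0.0]
wrist_force: [0.2, 0.3, 0.7]
finger_gap: 0.0856
grasp_force: 0.0
time: 9.3
position: [0.4272, -0.1456, 0.0261]
tool_rot: [0.001, 3.14, -0.002]
wrist_force: [-3.5, 0.6, 12.0]
finger_gap: 0.0598
grasp_force: 40.2
time: 9.72
position: [0.4729, -0.2468, 0.1176]
tool_rot: [-0.001, 3.138, -0.005]
wrist_force: [0.9, 0.5, -1.1]
finger_gap: 0.0593
grasp_force: 43.9
time: 10.13
position: [0.5024, -0.3384, 0.1148]
tool_rot: [-0.003, -3.142, 0.0]
wrist_force: [-1.1, -0.7, -0.6]
finger_gap: 0.0596
grasp_force: 43.9
[[-1.000e+00  3.000e-04  1.000e-04  5.023e-01]
 [ 3.000e-04  1.000e+00 -0.000e+00 -3.362e-01]
 [-1.000e-04 -0.000e+00 -1.000e+00  1.150e-01]]
[-1.2 -2.4 22. ] 10.3
```

```bash

python3 -m pendant '{"translation":[[-1,-2,20],[-1,-2,22],[-1,-2,22]],"twist":[[0,0,0],[0,0,0],[0,0,0]]}' 
python3 - <<'E'
from h import *
im,T=save("wrist","w7"); print(T.round(4)[:3])
cv2.imwrite("pics/w7c.png",cv2.resize(im[170:330,170:350,::-1],None,fx=4,fy=3.7,interpolation=cv2.INTER_CUBIC)[:592])
E
```

```text
time: 10.55
position: [0.503, -0.338, 0.0921]
tool_rot: [-0.0, -3.14, -0.002]
wrist_force: [-0.1, 0.1, -0.9]
finger_gap: 0.0593
grasp_force: 43.9
[[-1.00e+00  1.00e-04 -1.40e-03  5.03e-01]
 [ 1.00e-04  1.00e+00  1.20e-03 -3.38e-01]
 [ 1.40e-03  1.20e-03 -1.00e+00  9.21e-02]]
```

View pics/w7c.png

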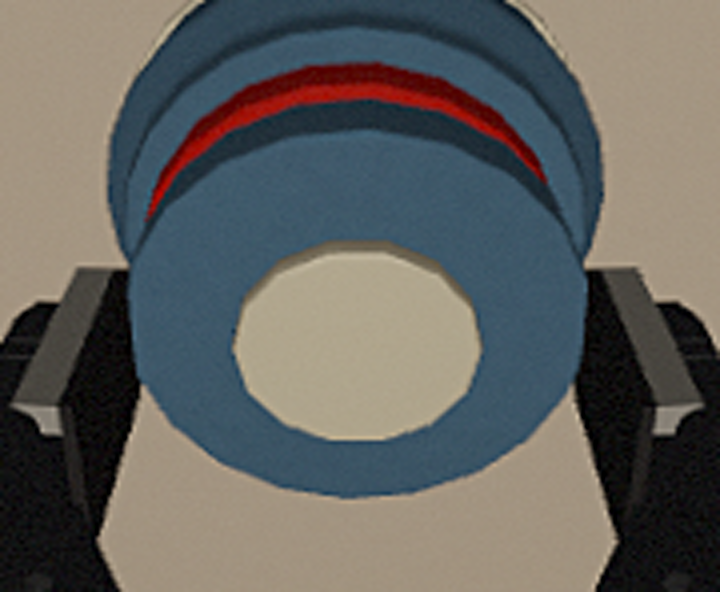

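```bash

python3 - <<'E'
from h import *
T=pose(); r=lambda X,Y,z:ray("wrist",(170+X/4,170+Y/3.7),z,T).round(1)
print("seal top far->centre",r(358,83,62)+[31,0]," rim far->c",r(358,27,50)+[36,0])
for zb in (65,66,67): print(zb,"lid top",r(358,130,zb+14),r(358,498,zb+14),"bottom far",r(358,100,zb),r(130,300,zb+14),r(587,300,zb+14),"button",r(357,252,zb+19),r(357,441,zb+19))
print("seal sides", r(148,215,62),r(547,180,62))
E
```

```text
seal top far->centre [ 502.6 -338.3]  rim far->c [ 502.4 -338.2]
65 lid top [ 472.4 -338.3] [ 534.5 -338.3] bottom far [ 473.2 -338.3] [ 498.5 -368.4] [ 498.6 -308.1] button [ 487.9 -338.5] [ 519.3 -338.4]
66 lid top [ 472.1 -338.3] [ 533.7 -338.3] bottom far [ 472.8 -338.3] [ 497.9 -368.2] [ 498.  -308.3] button [ 487.4 -338.5] [ 518.5 -338.4]
67 lid top [ 471.7 -338.3] [ 532.8 -338.3] bottom far [ 472.5 -338.3] [ 497.3 -367.9] [ 497.4 -308.5] button [ 486.9 -338.5] [ 517.8 -338.4]
seal sides [ 493.  -368.2] [ 487.1 -311.7]
```

```bash

python3 -m pendant '{"translation":[[0.5,0,2],[0.5,0,4],[0.5,0,4],[0.5,0,4]],"twist":[[0,0,0],[0,0,0],[0,0,0],[0,0,0]]}' 
python3 -m pendant '{"translation":[[0,0,0],[0,0,0],[0,0,0]],"twist":[[0,0,0],[0,0,0],[0,0,0]]}' 1
python3 -m pendant '{"translation":[[0,0,-30],[0,0,-60],[0,0,-60]],"twist":[[0,0,0],[0,0,0],[0,0,0]]}' 
python3 - <<'E'
from h import *
im,T=save("wrist","w8"); print(T.round(4)[:3])
cv2.imwrite("pics/w8c.png",cv2.resize(im[150:310,170:350,::-1],None,fx=4,fy=3.7,interpolation=cv2.INTER_CUBIC)[:592])
E
```

```text
time: 10.93
position: [0.503, -0.3392, 0.0889]
tool_rot: [0.001, 3.141, -0.0]
wrist_force: [-0.4, -0.1, -0.4]
finger_gap: 0.0594
grasp_force: 43.9
time: 11.18
position: [0.503, -0.3392, 0.0888]
tool_rot: [0.001, 3.141, -0.0]
wrist_force: [-0.7, -0.2, 0.3]
finger_gap: 0.0858
grasp_force: 0.0
time: 11.43
position: [0.5045, -0.3405, 0.1545]
tool_rot: [0.001, 3.136, -0.008]
wrist_force: [-0.2, 0.8, 1.3]
finger_gap: 0.0852
grasp_force: 0.0
[[-1.000e+00  8.000e-04  5.500e-03  5.045e-01]
 [ 8.000e-04  1.000e+00 -4.900e-03 -3.405e-01]
 [-5.500e-03 -4.900e-03 -1.000e+00  1.545e-01]]
```

View pics/w8c.png

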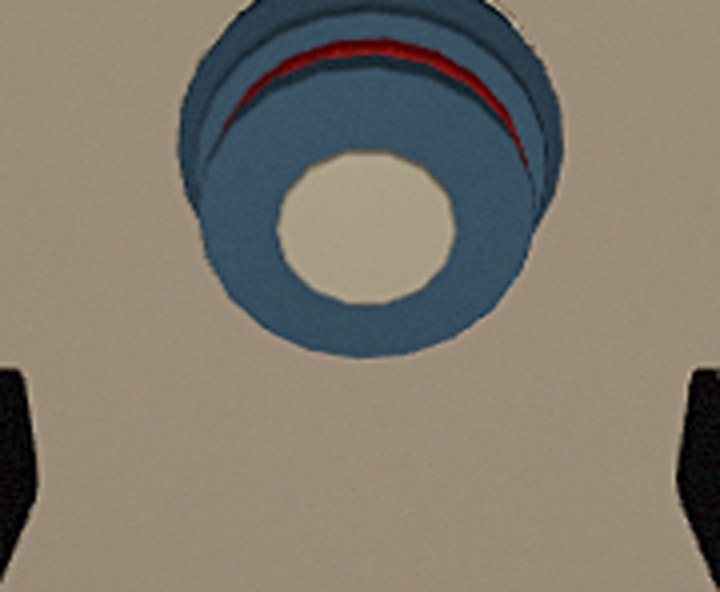

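```bash

python3 -m pendant '{"translation":[[7,40,0],[14,80,0],[21,120,0],[28,160,0],[35,200,0]],"twist":[[0,0,0],[0,0,0],[0,0,0],[0,0,0],[0,0,0]]}' >/dev/null
python3 -m pendant '{"translation":[[7,40,0],[14,80,0],[21,120,0],[28,160,0],[35,200,0]],"twist":[[0,0,0],[0,0,0],[0,0,0],[0,0,0],[0,0,0]]}' >/dev/null
python3 -m pendant '{"translation":[[8,40,0],[15,80,20],[15,92,50],[15,92,80],[15,92,80]],"twist":[[0,0,0],[0,0,0],[0,0,0],[0,0,0],[0,0,0]]}' 
python3 -m pendant '{"translation":[[0,0,0],[0,0,0]],"twist":[[0,0,0],[0,0,0]]}' >/dev/null
python3 - <<'E'
from h import *
im,T=save("wrist","w9"); print(T.round(4)[:3]); print(go(418,153,26))
look("wrist",["band"],T)
hsv=cv2.cvtColor(im,cv2.COLOR_RGB2HSV); m=cv2.inRange(hsv,(15,110,40),(35,255,255)); m[:,:180]=0;m[:,340:]=0; m[330:]=0
print(cv2.boundingRect(m),m.sum()/255)
c=cv2.convexHull(cv2.findNonZero(m)); (x,y),_,_=cv2.fitEllipse(c); print(x,y,ray("wrist",(x,y),8,T))
E
```

```text
time: 12.73
position: [0.4153, 0.1533, 0.0637]
tool_rot: [0.002, -3.134, 0.002]
wrist_force: [-1.2, -1.0, -2.1]
finger_gap: 0.0856
grasp_force: 0.0
[[-1.000e+00  1.500e-03  8.000e-04  4.190e-01]
 [ 1.500e-03  1.000e+00 -0.000e+00  1.525e-01]
 [-8.000e-04 -0.000e+00 -1.000e+00  6.990e-02]]
[ 1.4  0.5 44.2]
(180, 0, 160, 330) 6513.0
257.6997375488281 160.98069763183594 [376.79577506 151.62732133]
```

```bash

python3 - <<'E'
from h import *
im=cv2.imread("pics/w9.png")[:,:,::-1].copy(); T=pose()
hsv=cv2.cvtColor(im,cv2.COLOR_RGB2HSV)
for s in (140,160,180):
    m=cv2.inRange(hsv,(10,s,60),(40,255,255)); n,l,st,ce=cv2.connectedComponentsWithStats(m)
    for i in range(1,n):
        if st[i,4]>150: print(s,st[i],ce[i].round(1))
E
```

```text
140 [343   0  16  38 203] [349.5  13. ]
140 [367   0  29  44 977] [381.   20.1]
140 [411   0  20  49 263] [422.8  16.9]
140 [461   0  21  61 743] [469.8  28.3]
140 [482   0  29  70 466] [497.   40.4]
140 [432   3  20  53 520] [440.1  33.3]
140 [453   6   7  52 179] [456.9  32.9]
140 [267  13  17  22 241] [274.5  24.5]
140 [ 218  174   93   91 3438] [264.4 220.9]
140 [102 352  23  32 252] [113.  371.3]
160 [367   0  29  44 895] [381.   19.9]
160 [412   0  18  23 174] [422.   13.5]
160 [461   0  21  61 725] [469.8  28.4]
160 [483   0  23  69 353] [495.1  38.8]
160 [432   3  20  53 468] [440.2  33.7]
160 [453   6   7  51 160] [457.   32.8]
160 [267  13  16  22 230] [274.6  24.7]
160 [ 218  174   93   91 3401] [264.4 221. ]
180 [461   0  21  59 531] [469.7  28.6]
180 [ 218  174   93   91 3267] [264.6 221. ]
```

```bash

python3 -m pendant '{"translation":[[0,2,25],[0,2,42],[0,2,44],[0,2,44]],"twist":[[0,0,0],[0,0,0],[0,0,0],[0,0,0]]}' 
python3 -m pendant '{"translation":[[0,0,0],[0,0,0],[0,0,0],[0,0,0]],"twist":[[0,0,0],[0,0,0],[0,0,0],[0,0,0]]}' -1 40
python3 -m pendant '{"translation":[[0,0,-30],[0,0,-70],[0,0,-110],[-5,-40,-120],[-10,-80,-120]],"twist":[[0,0,0],[0,0,0],[0,0,0],[0,0,0],[0,0,0]]}' 
python3 -m pendant '{"translation":[[-7,-40,0],[-14,-80,0],[-21,-120,0],[-28,-160,0],[-35,-200,0]],"twist":[[0,0,0],[0,0,0],[0,0,0],[0,0,0],[0,0,0]]}' >/dev/null
python3 -m pendant '{"translation":[[-7,-40,0],[-14,-80,0],[-21,-120,0],[-28,-160,0],[-37,-190,0]],"twist":[[0,0,0],[0,0,0],[0,0,0],[0,0,0],[0,0,0]]}' >/dev/null
python3 -m pendant '{"translation":[[0,-10,0],[0,-10,0],[0,-10,0]],"twist":[[0,0,0],[0,0,0],[0,0,0]]}' 
python3 - <<'E'
from h import *
print(pose().round(4)[:3]); print(go(502.8,-338.7,107),telemetry.sense()["time"])
E
```

```text
time: 13.33
position: [0.4186, 0.1545, 0.0251]
tool_rot: [-0.002, -3.141, 0.0]
wrist_force: [0.7, -0.7, 0.6]
finger_gap: 0.0857
grasp_force: 0.0
time: 13.67
position: [0.4193, 0.1549, 0.0264]
tool_rot: [0.002, 3.139, 0.0]
wrist_force: [-4.9, -2.7, 17.4]
finger_gap: 0.0592
grasp_force: 39.3
time: 14.08
position: [0.4297, 0.0753, 0.1492]
tool_rot: [-0.006, 3.134, 0.0]
wrist_force: [1.1, -0.4, -0.4]
finger_gap: 0.0591
grasp_force: 44.4
time: 15.17
position: [0.4998, -0.3252, 0.145]
tool_rot: [0.003, 3.142, 0.0]
wrist_force: [-0.1, 0.4, -1.1]
finger_gap: 0.0594
grasp_force: 44.4
[[-1.000e+00  1.600e-03  0.000e+00  4.998e-01]
 [ 1.600e-03  1.000e+00  1.000e-04 -3.252e-01]
 [-0.000e+00  1.000e-04 -1.000e+00  1.450e-01]]
[ -3.  -13.5  38. ] 15.1667
```

```bash

python3 -m pendant '{"translation":[[-3,-13.5,0],[-3,-13.5,25],[-3,-13.5,37],[-3,-13.5,37],[-3,-13.5,37]],"twist":[[0,0,0],[0,0,0],[0,0,0],[0,0,0],[0,0,0]]}' 
python3 - <<'E'
from h import *
im,T=save("wrist","w10"); print(T.round(4)[:3])
cv2.imwrite("pics/w10c.png",cv2.resize(im[170:330,170:350,::-1],None,fx=4,fy=3.7,interpolation=cv2.INTER_CUBIC)[:592])
E
```

```text
time: 15.58
position: [0.5028, -0.3378, 0.1075]
tool_rot: [-0.0, -3.141, -0.001]
wrist_force: [1.0, -0.1, 0.1]
finger_gap: 0.0593
grasp_force: 44.3
[[-1.000e+00  0.000e+00 -1.100e-03  5.028e-01]
 [ 0.000e+00  1.000e+00  9.000e-04 -3.378e-01]
 [ 1.100e-03  9.000e-04 -1.000e+00  1.075e-01]]
```

View pics/w10c.png

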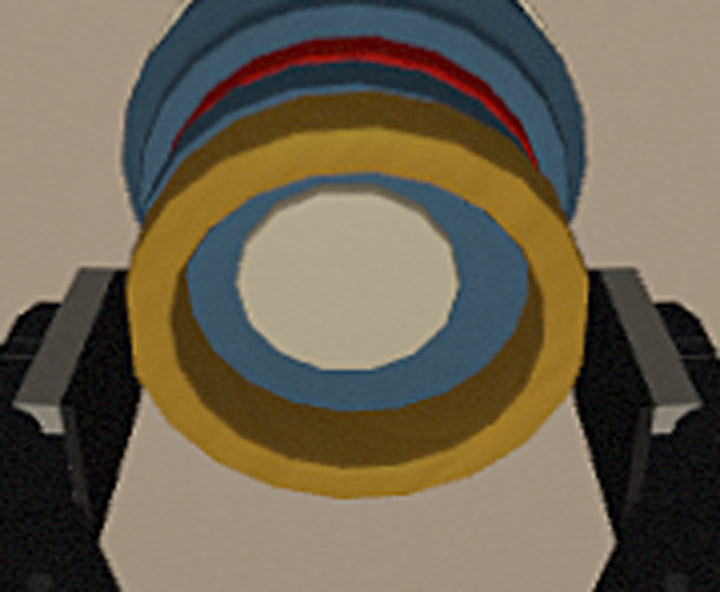

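```bash

python3 - <<'E'
from h import *
T=pose(); r=lambda X,Y,z:ray("wrist",(170+X/4,170+Y/3.7),z,T).round(1)
print("band",r(357,127,97),r(357,498,97),r(128,300,97),r(588,300,97))
print("button",r(349,188,81),r(349,372,81),r(236,280,81),r(460,280,81)); print("jar",r(123,130,40),r(587,130,40))
print("lid far",r(357,85,76),"seal far",r(357,50,62))
E
```

```text
band [ 470.9 -338.3] [ 532.3 -338.3] [ 496.9 -367.9] [ 496.9 -308.4]
button [ 486.6 -339.4] [ 519.1 -339.4] [ 502.2 -355.5] [ 502.2 -323.6]
jar [ 493.2 -378.6] [ 493.2 -298.4]
lid far [ 472.2 -338.3] seal far [ 471.1 -338.2]
```

```bash

python3 -m pendant '{"translation":[[-0.7,-0.6,2],[-0.7,-0.6,5],[-0.7,-0.6,5],[-0.7,-0.6,5]],"twist":[[0,0,0],[0,0,0],[0,0,0],[0,0,0]]}' 
python3 -m pendant '{"translation":[[0,0,0],[0,0,0],[0,0,0]],"twist":[[0,0,0],[0,0,0],[0,0,0]]}' 1
python3 -m pendant '{"translation":[[0,0,-30],[0,0,-60],[0,0,-60]],"twist":[[0,0,0],[0,0,0],[0,0,0]]}' 
python3 - <<'E'
from h import *
im,T=save("wrist","w11"); print(T.round(4)[:3]); print(go(461,-8,75))
c=im[140:310,170:350,::-1]; s=save("side","s11")[0][170:230,355:415,::-1]; 
cv2.imwrite("pics/w11c.png",np.hstack([cv2.resize(c,(400,400)),cv2.resize(s,(400,400),interpolation=cv2.INTER_CUBIC)]))
E
```

```text
time: 15.97
position: [0.5037, -0.3393, 0.1028]
tool_rot: [0.001, 3.142, -0.0]
wrist_force: [0.5, 0.2, -1.2]
finger_gap: 0.059
grasp_force: 44.4
time: 16.22
position: [0.5037, -0.3394, 0.1028]
tool_rot: [0.001, 3.141, -0.0]
wrist_force: [-0.2, 0.4, 0.6]
finger_gap: 0.0854
grasp_force: 0.0
time: 16.47
position: [0.5051, -0.3405, 0.1684]
tool_rot: [0.001, 3.136, -0.008]
wrist_force: [1.5, -0.6, 0.8]
finger_gap: 0.0857
grasp_force: 0.0
[[-1.000e+00  8.000e-04  5.400e-03  5.051e-01]
 [ 8.000e-04  1.000e+00 -4.900e-03 -3.405e-01]
 [-5.400e-03 -4.900e-03 -1.000e+00  1.684e-01]]
[ 44.2 332.4  89.5]
```

View pics/w11c.png

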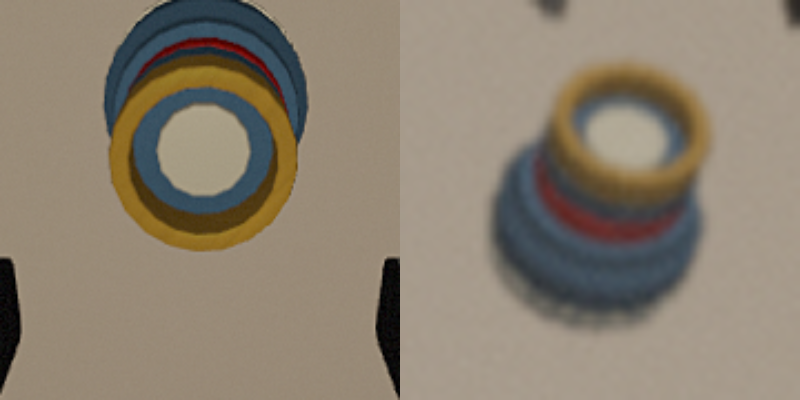

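```bash

python3 -m pendant '{"translation":[[5,40,0],[10,80,0],[15,120,0],[20,160,0],[26,200,0]],"twist":[[0,0,0],[0,0,0],[0,0,0],[0,0,0],[0,0,0]]}' >/dev/null
python3 -m pendant '{"translation":[[5,40,0],[10,80,10],[15,115,30],[16,130,65],[16,130,93]],"twist":[[0,0,0],[0,0,0],[0,0,0],[0,0,0],[0,0,0]]}' >/dev/null
python3 -m pendant '{"translation":[[0,0,0],[0,0,0],[0,0,0]],"twist":[[0,0,0],[0,0,0],[0,0,0]]}' 
cat > b.py <<'E'
from h import *
im,T=save("wrist","b"+str(round(telemetry.sense()["time"]*100))); print(T.round(4)[:3])
look("wrist",["biscuit_a"],T); print(blob(im,(260,215),5,T,w=60)); print(blob(im,(260,230),5,T,w=50))
E
python3 b.py
```

```text
time: 17.65
position: [0.4625, -0.0098, 0.0708]
tool_rot: [0.002, 3.141, -0.0]
wrist_force: [0.1, -0.8, 0.4]
finger_gap: 0.0852
grasp_force: 0.0
[[-1.000e+00  1.400e-03  7.000e-04  4.625e-01]
 [ 1.400e-03  1.000e+00 -3.000e-04 -9.800e-03]
 [-7.000e-04 -3.000e-04 -1.000e+00  7.080e-02]]
wrist biscuit_a 0.82 [505. 110.   3.]
wrist biscuit_a 0.69 [464. -12.   5.]
(array([262.5, 215.9]), array([75.1, 79.1]), array([459.4,  -7.6]))
(array([262.5, 216. ]), array([74.7, 79.3]), array([459.5,  -7.5]))
```

```bash

python3 -m pendant '{"translation":[[1,1.5,25],[1,1.5,42],[1,1.5,44],[1,1.5,44]],"twist":[[0,0,0],[0,0,0],[0,0,0],[0,0,0]]}' 
python3 -m pendant '{"translation":[[0,0,0],[0,0,0],[0,0,0],[0,0,0]],"twist":[[0,0,0],[0,0,0],[0,0,0],[0,0,0]]}' -1 35
python3 -m pendant '{"translation":[[0,0,-30],[0,0,-70],[0,35,-80],[6,75,-80],[12,115,-80]],"twist":[[0,0,0],[0,0,0],[0,0,0],[0,0,0],[0,0,0]]}' 
python3 -m pendant '{"translation":[[8,40,0],[16,80,0],[24,120,0],[32,160,0],[40,200,0]],"twist":[[0,0,0],[0,0,0],[0,0,0],[0,0,0],[0,0,0]]}' >/dev/null
python3 -m pendant '{"translation":[[8,40,0],[8,49,0],[8,49,0],[8,49,0]],"twist":[[0,0,0],[0,0,0],[0,0,0],[0,0,0]]}' 
python3 - <<'E'
from h import *
im,T=save("wrist","wt"); print(T.round(4)[:3]); print(go(402,356,29.5),telemetry.sense()["joint_pos"])
look("wrist",["tray","biscuit_a"],T)
E
```

```text
time: 18.08
position: [0.461, -0.0082, 0.026]
tool_rot: [-0.002, -3.141, 0.0]
wrist_force: [-0.2, -0.1, 0.3]
finger_gap: 0.0855
grasp_force: 0.0
time: 18.42
position: [0.4616, -0.0079, 0.0269]
tool_rot: [0.001, 3.14, -0.001]
wrist_force: [-4.8, -0.1, 16.3]
finger_gap: 0.0471
grasp_force: 33.8
time: 18.83
position: [0.4495, 0.1082, 0.1074]
tool_rot: [0.005, 3.138, 0.0]
wrist_force: [1.9, 0.1, -0.6]
finger_gap: 0.0462
grasp_force: 33.4
time: 19.58
position: [0.4011, 0.3565, 0.1057]
tool_rot: [0.001, -3.142, 0.001]
wrist_force: [-0.0, -0.7, -0.3]
finger_gap: 0.0466
grasp_force: 33.4
[[-1.000e+00 -6.000e-04 -0.000e+00  4.011e-01]
 [-6.000e-04  1.000e+00 -3.000e-04  3.565e-01]
 [ 0.000e+00 -3.000e-04 -1.000e+00  1.057e-01]]
[-0.7  0.2 76.2] [ 5.81847822e-01  1.67490926e-01  1.72614153e+00 -3.28620811e-04
  1.24817409e+00 -9.88258435e-01]
wrist tray 0.78 [497. 349.   1.]
wrist biscuit_a 0.74 [504. 110.  -1.]
wrist biscuit_a 0.66 [400. 356.  82.]
```

```bash

python3 - <<'E'
from h import *
im=cv2.imread("pics/wt.png")[:,:,::-1]; 
cv2.imwrite("pics/wtc.png",cv2.resize(im[150:330,150:370,::-1],(800,600),interpolation=cv2.INTER_CUBIC))
E
```

```text
(no output)
```

View pics/wtc.png

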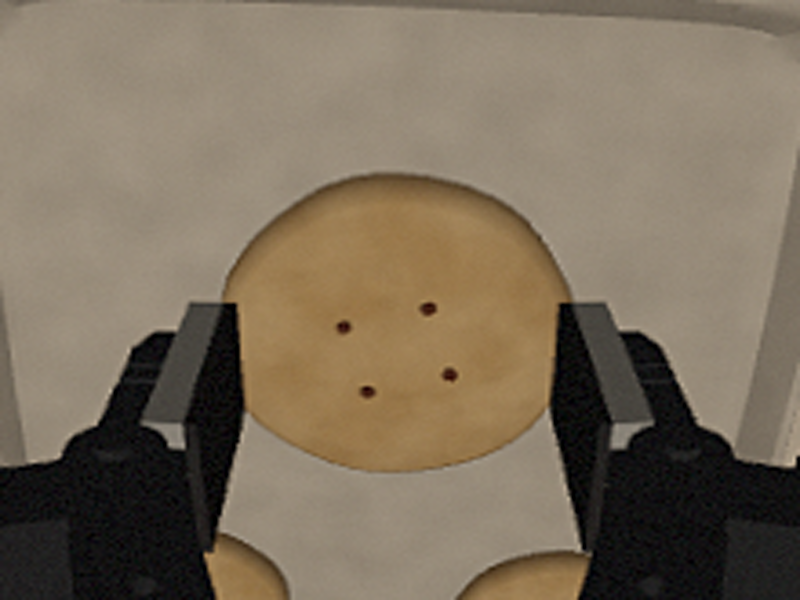

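```bash

python3 -m pendant '{"translation":[[0,0,35],[0,0,60],[0,0,72],[0,0,76],[0,0,76]],"twist":[[0,0,0],[0,0,0],[0,0,0],[0,0,0],[0,0,0]]}' 
python3 -m pendant '{"translation":[[0,0,0],[0,0,0],[0,0,0],[0,0,0]],"twist":[[0,0,0],[0,0,0],[0,0,0],[0,0,0]]}' 1
python3 -m pendant '{"translation":[[0,0,-30],[0,0,-70],[-20,-36,-80],[-40,-72,-80],[-60,-108,-80]],"twist":[[0,0,0],[0,0,0],[0,0,0],[0,0,0],[0,0,0]]}' 
python3 - <<'E'
from h import *
print(go(507.5,108.5,70))
E
```

```text
time: 20.15
position: [0.4013, 0.3554, 0.0296]
tool_rot: [-0.003, -3.14, 0.002]
wrist_force: [-0.2, 0.9, 0.3]
finger_gap: 0.0469
grasp_force: 33.7
time: 20.48
position: [0.4015, 0.3563, 0.0301]
tool_rot: [0.002, 3.141, 0.001]
wrist_force: [-0.5, 1.0, -0.2]
finger_gap: 0.0853
grasp_force: 0.0
time: 20.9
position: [0.4619, 0.2474, 0.1111]
tool_rot: [-0.002, 3.139, 0.001]
wrist_force: [0.0, -0.2, -0.1]
finger_gap: 0.0854
grasp_force: 0.0
[ -45.3 -139.    41.1]
```

```bash

python3 -m pendant '{"translation":[[-12,-38,0],[-24,-76,0],[-38,-115,0],[-45,-139,20],[-45,-139,41]],"twist":[[0,0,0],[0,0,0],[0,0,0],[0,0,0],[0,0,0]]}' >/dev/null
python3 -m pendant '{"translation":[[0,0,0],[0,0,0],[0,0,0]],"twist":[[0,0,0],[0,0,0],[0,0,0]]}' 
python3 b.py
```

```text
time: 21.57
position: [0.5063, 0.1099, 0.0697]
tool_rot: [0.0, 3.141, 0.0]
wrist_force: [-0.4, 0.5, 0.4]
finger_gap: 0.0851
grasp_force: 0.0
[[-1.000e+00  0.000e+00  8.000e-04  5.063e-01]
 [ 0.000e+00  1.000e+00  1.000e-04  1.099e-01]
 [-8.000e-04  1.000e-04 -1.000e+00  6.970e-02]]
wrist biscuit_a 0.91 [508. 110.   2.]
(array([256. , 222.6]), array([74. , 78.8]), array([507.6, 107.7]))
(array([256. , 222.6]), array([74. , 78.8]), array([507.6, 107.7]))
```

```bash

python3 -m pendant '{"translation":[[-2.5,-2,25],[-2.5,-2,41],[-2.5,-2,43],[-2.5,-2,43]],"twist":[[0,0,0],[0,0,0],[0,0,0],[0,0,0]]}' 
python3 -m pendant '{"translation":[[0,0,0],[0,0,0],[0,0,0],[0,0,0]],"twist":[[0,0,0],[0,0,0],[0,0,0],[0,0,0]]}' -1 35
python3 -m pendant '{"translation":[[0,0,-30],[0,0,-70],[0,35,-80],[6,75,-80],[11,115,-80]],"twist":[[0,0,0],[0,0,0],[0,0,0],[0,0,0],[0,0,0]]}' 
python3 -m pendant '{"translation":[[6,40,0],[12,80,0],[18,115,0],[20,130,0],[20,130,0]],"twist":[[0,0,0],[0,0,0],[0,0,0],[0,0,0],[0,0,0]]}' >/dev/null
python3 -m pendant '{"translation":[[0,0,0],[0,0,0]],"twist":[[0,0,0],[0,0,0]]}' 
python3 - <<'E'
from h import *
im,T=save("wrist","wt2"); print(go(478,353,29.5))
look("wrist",["biscuit_a"],T)
E
```

```text
time: 22.0
position: [0.5083, 0.1077, 0.0258]
tool_rot: [0.0, -3.141, 0.0]
wrist_force: [-0.6, -0.1, 0.5]
finger_gap: 0.0854
grasp_force: 0.0
time: 22.33
position: [0.5091, 0.1074, 0.027]
tool_rot: [0.001, 3.14, 0.0]
wrist_force: [-4.6, 1.1, 13.3]
finger_gap: 0.0467
grasp_force: 32.0
time: 22.75
position: [0.4981, 0.2233, 0.1076]
tool_rot: [0.004, 3.138, 0.001]
wrist_force: [1.2, -0.8, -0.0]
finger_gap: 0.0002
grasp_force: 0.0
time: 23.33
position: [0.4779, 0.3515, 0.1057]
tool_rot: [0.002, 3.141, -0.001]
wrist_force: [-1.0, -1.2, -0.9]
finger_gap: 0.0003
grasp_force: 0.0
[ 0.1  1.8 76.3]
wrist biscuit_a 0.81 [500. 147.  -0.]
wrist biscuit_a 0.58 [401. 355.   5.]
```

```bash

python3 -m pendant '{"translation":[[-5,-40,0],[-10,-80,0],[-15,-120,0],[-19,-160,0],[-22,-198,0]],"twist":[[0,0,0],[0,0,0],[0,0,0],[0,0,0],[0,0,0]]}' 1 >/dev/null
python3 -m pendant '{"translation":[[0,-7,20],[0,-7,36],[0,-7,36],[0,-7,36],[0,-7,36]],"twist":[[0,0,0],[0,0,0],[0,0,0],[0,0,0],[0,0,0]]}' 
python3 b.py
```

```text
time: 24.27
position: [0.4999, 0.1472, 0.0705]
tool_rot: [0.002, 3.141, 0.0]
wrist_force: [-0.2, 0.8, 0.4]
finger_gap: 0.0854
grasp_force: 0.0
[[-1.000e+00  1.000e-03  8.000e-04  4.999e-01]
 [ 1.000e-03  1.000e+00  0.000e+00  1.472e-01]
 [-8.000e-04  1.000e-04 -1.000e+00  7.050e-02]]
wrist biscuit_a 0.94 [500. 141.  -3.]
(array([253.1, 222.6]), array([73.7, 78.5]), array([501.7, 143. ]))
(array([253.1, 222.6]), array([73.7, 78.5]), array([501.7, 143. ]))
```

```bash

python3 -m pendant '{"translation":[[-3,-4,25],[-3,-4,42],[-3,-4,46],[-3,-4,46]],"twist":[[0,0,0],[0,0,0],[0,0,0],[0,0,0]]}' 
python3 -m pendant '{"translation":[[0,0,0],[0,0,0],[0,0,0],[0,0,0],[0,0,0]],"twist":[[0,0,0],[0,0,0],[0,0,0],[0,0,0],[0,0,0]]}' -1 60
python3 -m pendant '{"translation":[[0,0,-5],[0,0,-15],[0,0,-30],[0,0,-50],[0,0,-60]],"twist":[[0,0,0],[0,0,0],[0,0,0],[0,0,0],[0,0,0]]}' 
python3 - <<'E'
from h import *
print(go(478,353,87))
E
```

```text
time: 24.7
position: [0.5021, 0.1434, 0.0232]
tool_rot: [-0.001, -3.14, 0.0]
wrist_force: [-0.2, -0.4, 0.5]
finger_gap: 0.0853
grasp_force: 0.0
time: 25.12
position: [0.5032, 0.1434, 0.0253]
tool_rot: [0.001, 3.14, 0.0]
wrist_force: [-5.1, -0.1, 17.5]
finger_gap: 0.0467
grasp_force: 57.2
time: 25.53
position: [0.5033, 0.1433, 0.0865]
tool_rot: [0.001, 3.139, 0.0]
wrist_force: [0.5, -0.4, 0.9]
finger_gap: 0.0469
grasp_force: 56.8
[ 25.5 209.6  -0.6]
```

```bash

python3 -m pendant '{"translation":[[3,20,0],[7,50,0],[11,80,0],[15,110,0],[18,140,0]],"twist":[[0,0,0],[0,0,0],[0,0,0],[0,0,0],[0,0,0]]}' 
python3 -m pendant '{"translation":[[3,30,0],[7,55,0],[7,68,0],[7,70,0],[7,70,0]],"twist":[[0,0,0],[0,0,0],[0,0,0],[0,0,0],[0,0,0]]}' 
python3 - <<'E'
from h import *
im,T=save("wrist","wt3"); print(T.round(4)[:3]);print(go(478,353,28))
look("wrist",["biscuit_a"],T)
E
```

```text
time: 25.95
position: [0.4843, 0.2846, 0.0842]
tool_rot: [0.002, 3.141, 0.0]
wrist_force: [0.6, -0.8, 0.3]
finger_gap: 0.0471
grasp_force: 56.8
time: 26.37
position: [0.4777, 0.3534, 0.0836]
tool_rot: [0.0, -3.142, 0.0]
wrist_force: [0.0, -0.9, -0.3]
finger_gap: 0.047
grasp_force: 56.8
[[-1.000e+00 -3.000e-04 -0.000e+00  4.777e-01]
 [-3.000e-04  1.000e+00 -3.000e-04  3.534e-01]
 [ 0.000e+00 -3.000e-04 -1.000e+00  8.360e-02]]
[-0.1  0.4 55.6]
wrist biscuit_a 0.96 [405. 357.   8.]
wrist biscuit_a 0.77 [474. 356.  59.]
```

```bash

python3 -m pendant '{"translation":[[0,0,30],[0,0,48],[0,0,55],[0,0,55.5],[0,0,55.5]],"twist":[[0,0,0],[0,0,0],[0,0,0],[0,0,0],[0,0,0]]}' 
python3 -m pendant '{"translation":[[0,0,0],[0,0,0],[0,0,0],[0,0,0]],"twist":[[0,0,0],[0,0,0],[0,0,0],[0,0,0]]}' 1
python3 -m pendant '{"translation":[[0,0,-30],[0,0,-70],[0,0,-110],[0,0,-150],[0,0,-170]],"twist":[[0,0,0],[0,0,0],[0,0,0],[0,0,0],[0,0,0]]}' 
python3 -m pendant '{"translation":[[10,-38,0],[20,-76,0],[30,-114,0],[40,-152,0],[40,-152,0]],"twist":[[0,0,0],[0,0,0],[0,0,0],[0,0,0],[0,0,0]]}' >/dev/null
python3 -m pendant '{"translation":[[0,0,0],[0,0,0],[0,0,0]],"twist":[[0,0,0],[0,0,0],[0,0,0]]}' 
python3 - <<'E'
from h import *
im,T=save("wrist","end"); 
look("wrist",["biscuit_a","tray","star_cutter","ramekin"],T,mn=.2)
save("scene","endc"); look("scene",["biscuit_a","band","lid","ramekin","star_cutter"])
hsv=cv2.cvtColor(im,cv2.COLOR_RGB2HSV); m=cv2.inRange(hsv,(8,80,70),(22,200,255)); n,l,st,ce=cv2.connectedComponentsWithStats(m)
for i in range(1,n):
    if 250<st[i,4]<3000: print(st[i],ce[i].round(),ray("wrist",ce[i],10,T).round())
E
```

```text
time: 26.88
position: [0.4781, 0.3523, 0.0284]
tool_rot: [-0.003, -3.141, 0.0]
wrist_force: [-0.1, -0.3, -1.0]
finger_gap: 0.0465
grasp_force: 56.8
time: 27.22
position: [0.4779, 0.353, 0.0283]
tool_rot: [0.002, 3.141, -0.0]
wrist_force: [0.6, 0.1, 0.0]
finger_gap: 0.0854
grasp_force: 0.0
time: 27.63
position: [0.4784, 0.3536, 0.2034]
tool_rot: [0.001, 3.137, 0.004]
wrist_force: [1.7, -0.4, 0.9]
finger_gap: 0.0855
grasp_force: 0.0
time: 28.3
position: [0.4379, 0.2019, 0.1981]
tool_rot: [0.0, 3.142, 0.0]
wrist_force: [0.6, -0.4, -0.3]
finger_gap: 0.0853
grasp_force: 0.0
wrist biscuit_a 0.88 [477. 351.  -1.]
wrist biscuit_a 0.74 [400. 355.   4.]
wrist tray 0.89 [496. 350.   5.]
wrist star_cutter 0.68 [600. -25.   2.]
wrist ramekin 0.86 [364.  20.   1.]
scene biscuit_a 0.65 [403. 355.  -1.]
scene biscuit_a 0.59 [478. 349.   5.]
scene band 0.6 [ 500. -344.   77.]
scene lid 0.75 [ 499. -345.   66.]
scene ramekin 0.64 [359.  19.  -3.]
scene star_cutter 0.54 [600. -27.  -2.]
[344   0  16  46 301] [351.  25.] [274. 298.]
[353   0  19  47 281] [364.  16.] [262. 313.]
[ 372  119   44   48 1602] [394. 143.] [400. 353.]
[ 362  185   42   43 1417] [382. 206.] [476. 348.]
[ 316  233   43   40 1029] [334. 251.] [534. 294.]
[ 388  236   37   38 1019] [406. 255.] [546. 396.]
[ 76 262  41  33 443] [ 93. 278.] [587. -36.]
[311 279  36  34 886] [328. 297.] [605. 294.]
[388 280  24  20 290] [401. 288.] [600. 403.]
```

```bash
python3 -c "
from plant import env; print(env.close_job())"
```

```text
the job is handed in; nothing more can be done
None
```

I handed the job in at about 28 s: seal, lid (button up) and band are stacked centred on the jar, both biscuits lie flat on the tray's free half, and the ramekin and star cutter were not moved; one biscuit slipped from the gripper on its first carry, so I picked it up again and placed it.

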